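# Set the iris of the chip inspection light stage

### The arm

A 6-joint arm with a two-finger parallel gripper is mounted at the origin on the work surface. World frame = base frame: x ahead of the robot, y to its left, z up, the work surface at z = 0. Lengths are in m, angles in rad, forces in N, time in s.
With the tool pointing down it reaches from about 0.35 to 0.775 m from the base axis. Payload 7.3 kg.
Tool frame: the origin (TCP) lies midway between the tips of the shut fingers; the grasp point (between the pads) lies 19 mm behind it; z points along the fingers, y is the line along which they close (so a half turn about z gives the same grasp; the last joint's range is limited). The gripper opens to 92 mm and grips with 3 to 60 N. Pads are 19 mm wide; open, the fingers measure 130 mm over their backs; the gripper's body (75 mm by 190 mm) begins 47 mm behind the grasp point.
Start: joints at [-1.464, 0.342, 1.524, -0, 1.275, -0.146], TCP at [0.131, -0.508, 0.227] pointing down, gripper open.
Joint ranges: [-2.53, 2.53], [-0.77, 2.02], [0.04, 2.7], [-1, 4.14], [0.28, 2.66], [-3.11, 3.11]. Speed limits (rad/s): [2.57, 2.57, 3.14, 3.14, 3.14, 3.14].

### API

Orientations are given as [roll, pitch, yaw] about the fixed x, y, z axes, in that order (R = Rz(yaw) Ry(pitch) Rx(roll)).
In Python, from workcell import get_obs, read_camera, camera_info, finish_job gives the robot as it stands. The module is installed in compiled form; this text tells all that it offers.
- The arm moves only by the tool carry_out, never from a script. Its argument "deltas" is one flat list of numbers, 7 for each row, row after row: the closure, from -1 (fully open) to 1 (shut), so that 0 is half open, then the shift along the tool's x, y, z in units of 3 cm (1.0 is 3 cm), then the turn, a rotation vector about the tool's x, y, z in units of 90 degrees (1.0 is 90 degrees). In form: [claw, x, y, z, rx, ry, rz, claw, x, y, z, rx, ry, rz, ...]. A call has 1 to 10 rows; each row shifts and turns the commanded pose from where the row before left it, along the tool's axes as they then stand; what a row does not reach is not made up. A row lasts 1/12 s, in which the tool goes at most 41.7 mm and 7.16 degrees, less where a joint would pass 70% of its speed; a pose out of reach is approached as far as the arm can. A call with a number of a shift or a turn outside -1 to 1 is refused whole. A call with a gripper value outside its range is refused whole. The fingers move at their own pace and stop on an object; "force" is the grip in N (left out, the last holds). Time passes only in rows, so rows that do not move let the fingers close. It gives the time, the measured TCP pose, the force, the opening and the grip force at its end, in the units of the state.
- get_obs(): the state, without advancing time (a new reading comes with each control period).
- read_camera(name): name is "side" or "top"; returns (picture, depth): 384x512x3 uint8, red, green, blue; 384x512 float32, m along the optical axis (not along the pixel's ray), 0 where there is no reading.
- camera_info(name): a dict with "mtx" (3x3 intrinsics, pixels), "world_to_cam" (4x4, takes a point from world to camera coordinates). Camera axes: x right, y down, z forward; pixel columns grow to the right and rows downward; lengths in m; the calibration is good to about 2 mm. A picture is of the moment at which its call begins. camera_info takes no time and is no camera call.
- finish_job(): hands the job in; it is judged then, once.
The state is a dict: "time": time; "qpos": joint angles; "joint_vel": joint speeds; "tau": joint torques, N m; "tcp_pos": TCP position; "eef_rot": TCP orientation; "contact_force": force on the tool from outside, world axes, zero at the start; "moment": the same for the moment, N m; "finger_gap": finger opening in m; "grip_force": force on a finger pad.
Only numpy, scipy, OpenCV 4.12 (cv2) and the standard library are available. Lean on these libraries where they do the work, as an engineer would, in place of code of your own. Each camera call takes 0.05 s, during which the arm holds its last target. There are 200 camera calls.

### The job

With a fingertip, push the upright paddle of the light stage's iris lever around its arc until the lever's arm is centred over the little brass rider on the scale, then press the push button on the small control box all the way down and let it come back up. Only push and press: do not pinch the paddle or pick anything up, do not shift the rider, and leave the chip on the glass and everything else on the bench where it is.

Things in the scene. Friction and masses are not known exactly. Their poses are not given: they have to be found in the camera images.
- stage: round white light stage fixed to the bench: a drum 210 mm across and 55 mm high, origin at the centre of its underside, z up. On top a dark knurled iris ring (160 mm across, top 67 mm above the bench) turns about the drum's axis around a round glass window (92 mm across, top at 69 mm). A scale of 17 black marks, 0.15 rad apart, runs round the drum's rim on its -x side (mostly towards the robot)
- stage_center (a point): centre of the glass window on the drum's vertical axis, 69 mm above the bench; the ring turns about this axis
- iris (a joint): angle of the iris ring in rad, -1.25 to 1.25 between stops; at 0 the lever points along the stage's -x axis; grows counter-clockwise seen from above (the lever then moves towards the stage's -y). Stays where it is left; stiff, about 2 to 3 N at the paddle. It starts at -1.15 to -0.7 and always below the rider's angle
- paddle (a point): middle of the upright white paddle at the outer end of the iris lever, 122 mm from the ring's axis and 90 mm above the bench. The paddle is a plate 24 mm long radially, 14 mm thick along the arc, and stands from 61 to 112 mm above the bench, outside the drum. Push on one of its two flat sides (the clockwise one to turn the ring counter-clockwise)
- lever_mark (a point): point on the top middle line of the lever's straight flat arm (dark steel bar, 8 mm wide, 61 to 69 mm above the bench, running radially from ring to paddle), 98 mm from the ring's axis
- rider_mark (a point): middle of the rider, 98 mm from the ring's axis, 59 mm above the bench. The rider is a brass clip 20 mm wide along the arc that lies over the edge of the drum's scale, with a flange 24 mm down the drum's side; the lever's arm passes 2 mm above it. It holds by stiff friction (about 20 N) at a different place each time
- button (a joint): travel of the push button in m: 0 up, 0.006 fully down; moves straight down, springs back; 5 N holds it fully down
- button_top (a point): centre of the round grey button's top (32 mm across), 52 mm above the bench, on the white control box (100 x 80 x 30 mm, fixed to the bench), the button faces up
- box: the control box with the button (button axis 12 mm from the box centre along its -x), origin at the centre of its underside
- chip: loose grey chip 34 x 26 x 5 mm lying on the glass window, origin under its middle; stays there
- bottle: loose clear bottle with orange cap, 54 mm across, 115 mm high, behind the stage, origin at its foot
- tub: loose clear tub 110 x 90 x 50 mm, origin under its middle
- tip_rack: loose pipette tip rack 122 x 82 x 71 mm, origin under its middle
- beaker: loose white cup 80 mm across, 70 mm high, origin at its foot
- pen: loose marker pen 130 mm long and 13 mm thick, lying, origin under its middle
- jar: loose small jar 50 mm across, 70 mm high, origin at its foot
Not all that is in view belongs to the job. What is shaped like the box but brown or purple is not meant.

How it is judged:
By the outcome, as a careful person would: the job done as asked, in the order asked, and still so for the second after the job is handed in, with the robot touching nothing.
It also fails if it takes over 58 s, if anything falls off the work surface, if the arm or the gripper's body presses on something with over 40 N, if the wrist force passes 120 N, or if a joint passes its speed limit or range.

## Working session

There is one attempt and no reset: what is moved stays moved. The work goes in short steps, Python scripts to look and compute and a tool call to move; the robot and the scene stay as the last step left them, time stands still between calls to the robot, and variables do not carry over. Pictures are saved under pics/ and viewed, at most 10 in all, crops included, and the job is handed in when it is done.

Besides the shell and the picture viewer there is one more tool, called after "Emit:" in YAML: its name, and indented under it one key for each argument. carry_out: Moves the arm, as the interface text tells. Its arguments: {"type":"object","properties":{"deltas":{"type":"array"},"force":{"type":"number"}},"required":["deltas"]}

```bash
mkdir -p pics; python3 - <<'E'
from workcell import *
import cv2,numpy as np
for n in("top","side"):
    p,d=read_camera(n);cv2.imwrite(f"pics/{n}1.png",p[:,:,::-1]);np.save(f"{n}d.npy",d);cv2.imwrite(f"{n}.png",p[:,:,::-1])
    i=camera_info(n);print(n,i["mtx"].round(1).tolist(),i["world_to_cam"].round(3).tolist())
o=get_obs();print(o)
E
```

```text
top [[414.0, 0.0, 261.0], [0.0, 414.0, 194.0], [0.0, 0.0, 1.0]] [[-0.026, -1.0, -0.01, -0.005], [-0.996, 0.026, -0.086, 0.591], [0.087, 0.008, -0.996, 1.193], [0.0, 0.0, 0.0, 1.0]]
side [[479.3, 0.0, 249.6], [0.0, 479.3, 188.3], [0.0, 0.0, 1.0]] [[-0.717, -0.696, -0.015, 0.382], [-0.433, 0.463, -0.774, 0.321], [0.546, -0.548, -0.634, 1.139], [0.0, 0.0, 0.0, 1.0]]
{'time': 0.1, 'qpos': array([-1.46400626e+00,  3.42666180e-01,  1.52495874e+00, -2.74648856e-05,
        1.27544393e+00, -1.45977017e-01]), 'joint_vel': array([-3.07118658e-06, -1.68596199e-03, -2.69772259e-03, -9.57708161e-04,
        1.74726087e-03, -8.57109953e-05]), 'tau': array([ 2.43562783e-03, -4.32004344e+01, -2.44694299e+01,  7.21784472e-02,
        5.25608927e-02, -3.63082449e-05]), 'tcp_pos': array([ 0.13127654, -0.50791331,  0.22609467]), 'eef_rot': array([-3.14012834e+00, -1.88741963e-04,  2.52774963e-01]), 'contact_force': array([-0.44772732, -0.149023  , -0.58921137]), 'moment': array([0.02653864, 0.0348215 , 0.01518914]), 'grip_force': 0.0, 'finger_gap': 0.09172385157002444}
```

View pics/top1.png

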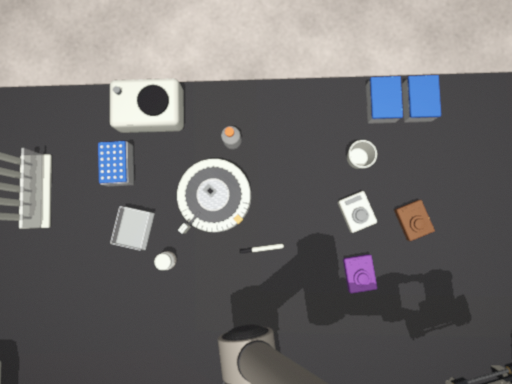

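View pics/side1.png

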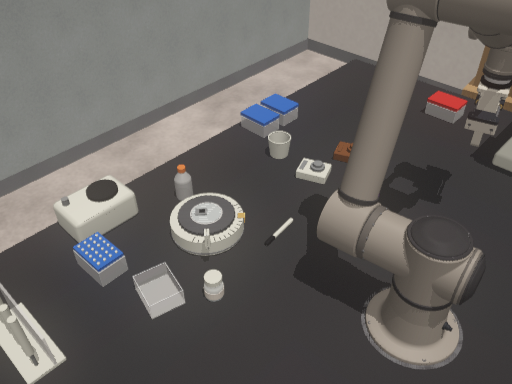

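Top view: the stage is at about (214,195), the paddle at (184,228) and the brass rider at (238,219). There are three box-like things: white (358,212), purple (361,272) and brown (416,220). The white one fits the description. I'll confirm it in an enlarged crop and measure.

```bash
cat > h.py <<'E'
import numpy as np,cv2
from workcell import *
def world(n,d):
    i=camera_info(n);v,u=np.indices(d.shape);K=i["mtx"];T=np.linalg.inv(i["world_to_cam"])
    c=np.stack([(u-K[0,2])/K[0,0]*d,(v-K[1,2])/K[1,1]*d,d],-1)
    return c@T[:3,:3].T+T[:3,3]
def proj(n,P):
    i=camera_info(n);c=np.atleast_2d(P)@i["world_to_cam"][:3,:3].T+i["world_to_cam"][:3,3];q=c@i["mtx"].T
    return q[:,:2]/q[:,2:]
def ray(n,uv,z):
    i=camera_info(n);T=np.linalg.inv(i["world_to_cam"]);r=T[:3,:3]@np.linalg.inv(i["mtx"])@[*uv,1];o=T[:3,3]
    return o+r*(z-o[2])/r[2]
def circ(P):
    A=np.c_[2*P,np.ones(len(P))];s=np.linalg.lstsq(A,(P**2).sum(1),rcond=None)[0];return s[:2],np.sqrt(s[2]+s[:2]@s[:2])
E
python3 - <<'E'
from h import *
d=np.load("topd.npy");W=world("top",d);im=cv2.imread("top.png");hsv=cv2.cvtColor(im,cv2.COLOR_BGR2HSV)
S=np.zeros(d.shape,bool);S[140:245,165:262]=1
c0=ray("top",(214,195),.055);print("c0",c0)
x=W[...,2]
R=np.hypot(W[...,0]-c0[0],W[...,1]-c0[1])
m=S&(x>.045)&(x<.075)&(R<.112)
h=cv2.convexHull(W[m][:,:2].astype(np.float32))[:,0];print("drum",cv2.minEnclosingCircle(h),circ(h),m.sum())
m=S&(x>.06)&(x<.075)&(R<.095); h=cv2.convexHull(W[m][:,:2].astype(np.float32))[:,0];print("ring",circ(h),np.median(x[m]))
r=S&(hsv[...,1]>120)&(hsv[...,0]>8)&(hsv[...,0]<30)&(np.indices(d.shape)[0]>200)
print("rider",W[r].mean(0),r.sum(),np.argwhere(r).mean(0))
m=S&(x>.095)&(R<.16);m[:200]=0;print("paddle",W[m].mean(0),m.sum(),np.argwhere(m).mean(0))
B=np.zeros(d.shape,bool);B[185:240,335:382]=1
m=B&(x>.022)&(x<.036);print("box",cv2.minAreaRect(W[m][:,:2].astype(np.float32)))
m=B&(x>.045);print("btn",W[m].mean(0),m.sum(),np.argwhere(m).mean(0))
ds=np.load("sided.npy");Ws=world("side",ds);im2=cv2.imread("side.png")
m=np.zeros(d.shape,bool);m[155:185,290:335]=1;m&=(Ws[...,2]>.044);print("btn side",Ws[m].mean(0),m.sum())
hs=cv2.cvtColor(im2,cv2.COLOR_BGR2HSV);m=np.zeros(d.shape,bool);m[195:240,225:255]=1;m&=(hs[...,1]>120)&(hs[...,0]>8)&(hs[...,0]<30);print("rider side",Ws[m].mean(0),m.sum())
m=np.zeros(d.shape,bool);m[220:265,195:220]=1;m&=(Ws[...,2]>.1);print("paddle side",Ws[m].mean(0),m.sum())
m=np.zeros(d.shape,bool);m[180:260,160:255]=1;m&=(abs(Ws[...,2]-.067)<.004);h=cv2.convexHull(Ws[m][:,:2].astype(np.float32))[:,0];print("ring side",circ(h))
a=cv2.resize(im[145:245,165:265],(400,400),interpolation=2);b=cv2.resize(im[185:285,335:435],(400,400),interpolation=2)
cv2.imwrite("pics/c1.png",np.hstack([a,b]))
E
```

```text
c0 [0.58853914 0.11446437 0.055     ]
drum ((0.5879980325698853, 0.12001284956932068), 0.10815984010696411) (array([0.58994066, 0.1179489 ]), np.float64(0.10483622240980092)) 4099
ring (array([0.58499369, 0.11332006]), np.float64(0.09091449920377284)) 0.06806973687596363
rider [nan nan nan] 0 [nan nan]
paddle [0.49714566 0.19556471 0.11058725] 53 [227.50943396 182.26415094]
box ((0.5332367420196533, -0.2990912199020386), (0.0998416468501091, 0.0813356414437294), 20.180368423461914)
btn [ 0.52012443 -0.28707373  0.11829008] 125 [213.84 360.  ]
btn side [ 0.44137208 -0.19291576  0.14538243] 68
rider side [0.51546002 0.04817832 0.05630309] 25
paddle side [0.38063468 0.28443857 0.2459545 ] 63
ring side (array([0.62247844, 0.13693075]), np.float64(0.12526047306295476))<stdin>:11: RuntimeWarning: Mean of empty slice.
  ret = um.true_divide(
```

View pics/c1.png

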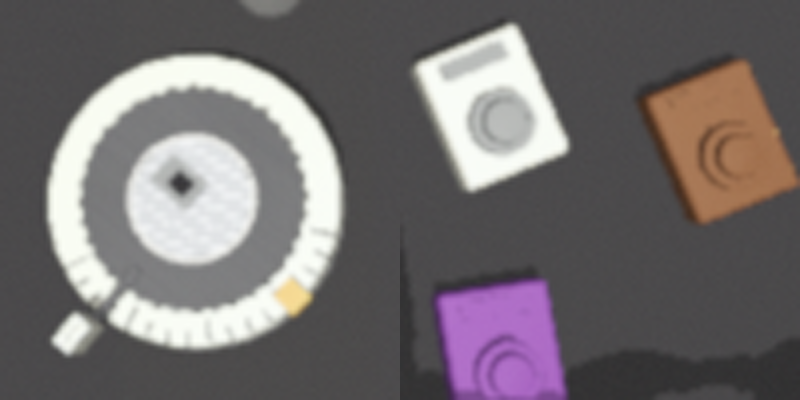

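The right half of the crop shows the white box (460–560,30–190) with its grey button at (502,122), and the brown and purple lookalikes beside it. White is the one. The left half shows the paddle at (72,332), the lever arm at (103,305) and the rider at (293,297). Next I'll refine with fits.

```bash
cat > m.py <<'E'
from h import *
def outline(n,m,z):
    c=max(cv2.findContours(m.astype(np.uint8),cv2.RETR_EXTERNAL,cv2.CHAIN_APPROX_NONE)[0],key=cv2.contourArea)[:,0]
    return np.array([ray(n,p,z)[:2] for p in c.astype(float)])
def measure(n,im,ctr,verbose=1):
    hsv=cv2.cvtColor(im,cv2.COLOR_BGR2HSV).astype(int);v,u=np.indices(im.shape[:2])
    P=np.array([ray(n,(a,b),.067) for a,b in zip(u.ravel(),v.ravel())]).reshape(*u.shape,3)
    Rr=np.hypot(P[...,0]-ctr[0],P[...,1]-ctr[1])
    ringm=(Rr<.092)&(hsv[...,2]<190)
    g=(Rr<.062)&(hsv[...,2]>190)
    print(n,"glass",circ(cv2.convexHull(outline(n,g,.069).astype(np.float32))[:,0]))
    b=(Rr<.125)&(Rr>.06)&(hsv[...,1]>60)&(hsv[...,0]>8)&(hsv[...,0]<32)
    q=np.argwhere(b).mean(0)[::-1];r=ray(n,q,.058);print(n,"rider",q,b.sum(),r, np.hypot(*(r[:2]-ctr)))
E
python3 - <<'E'
from m import *
for n in("top","side"): measure(n,cv2.imread(n+".png"),np.array([.588,.117]))
im=cv2.imread("top.png")
for nm,uv,z in (("paddle",(182.0,227.3),.112),("arm",(190.4,220.9),.069),("btn",(335+502/4-100-.4,185+122/4-.4),.052)):print(nm,ray("top",uv,z))
print(proj("side",[[.52,-.295,.052]]))
s=cv2.imread("side.png");a=cv2.resize(s[180:260,160:260],(500,400),interpolation=2);b=cv2.resize(s[150:190,290:340],(500,400),interpolation=2)
cv2.imwrite("pics/c2.png",np.vstack([a[:,:],])if 0 else cv2.resize(np.hstack([a,b]),(800,320)))
E
```

```text
Traceback (most recent call last):
  File "m.py", line 7, in measure
    P=np.array([ray(n,(a,b),.067) for a,b in zip(u.ravel(),v.ravel())]).reshape(*u.shape,3)
                ~~~^^^^^^^^^^^^^^
  File "h.py", line 11, in ray
    i=camera_info(n);T=np.linalg.inv(i["world_to_cam"]);r=T[:3,:3]@np.linalg.inv(i["mtx"])@[*uv,1];o=T[:3,3]
ValueError: time passes only in moves, steps and waits
```

```bash
sed -i 's/^from workcell import \*/import workcell,functools\nfrom workcell import get_obs,read_camera,finish_job\ncamera_info=functools.cache(workcell.camera_info)/' h.py
cat > t.py <<'E'
from m import *
for n in("top","side"): measure(n,cv2.imread(n+".png"),np.array([.588,.117]))
for nm,uv,z in (("paddle",(182.0,227.3),.112),("arm",(190.4,220.9),.069),("btn",(335+502/4-100-.4,185+122/4-.4),.052)):print(nm,ray("top",uv,z))
print(proj("side",[[.52,-.295,.052]]))
s=cv2.imread("side.png");a=cv2.resize(s[180:260,160:260],(500,400),interpolation=2);b=cv2.resize(s[150:190,290:340],(500,400),interpolation=2)
cv2.imwrite("pics/c2.png",cv2.resize(np.hstack([a,b]),(800,320)))
E
python3 t.py
```

```text
top glass (array([0.58972213, 0.11704691]), np.float64(0.04577987836045968))
top rider [238.1509434 219.1509434] 53 [0.51736259 0.04627936 0.058     ] 0.09995525236032476
side glass (array([0.58707017, 0.11880659]), np.float64(0.04365880366910017))
side rider [241.68085106 215.4893617 ] 47 [0.51367317 0.04957487 0.058     ] 0.10035250787493864
paddle [0.4977166  0.19600523 0.112     ]
arm [0.51562169 0.18068316 0.069     ]
btn [ 0.52006014 -0.30234049  0.052     ]
[[315.41744973 163.36375963]]
```

View pics/c2.png

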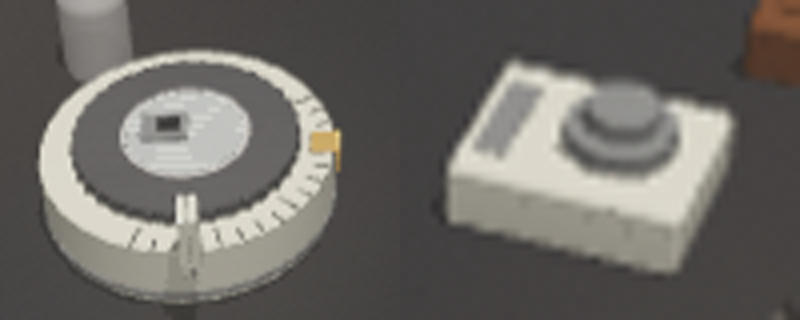

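Side crop: the lever and paddle are at about (187,230), the rider at (325,142) and the button top at (625,95). The lever sits at about -0.71 rad and the rider at about +0.77 rad from world -x, so the push is about 1.48 rad counter-clockwise. I'll shut the fingers, turn the tool and travel.

Emit:
carry_out:
  deltas: [1,0,0,0,0,0,-0.0776,1,0,0,0,0,0,-0.0776,1,0,0,0,0,0,-0.0776,1,0,0,0,0,0,-0.0776,1,0,0,0,0,0,-0.0776,1,0.937,0.274,0,0,0,0,1,0.937,0.274,0,0,0,0,1,0.937,0.274,0,0,0,0,1,0.937,0.274,0,0,0,0,1,0.937,0.274,0,0,0,0]

```text
time: 0.93
tcp_pos: [0.2548, -0.4273, 0.2264]
eef_rot: [-3.141, -0.0, 0.862]
contact_force: [0.1, -0.8, 0.5]
finger_gap: 0.0297
grip_force: 0.0
```

Emit:
carry_out:
  deltas: [1,0.937,0.274,0,0,0,0,1,0.937,0.274,0,0,0,0,1,0.937,0.274,0,0,0,0,1,0.937,0.274,0,0,0,0,1,0.937,0.274,0,0,0,0,1,0.937,0.274,0,0,0,0,1,0.937,0.274,0,0,0,0,1,0.937,0.274,0,0,0,0,1,0.855,-0.566,0,0,0,0,1,0.855,-0.566,0,0,0,0]

```text
time: 1.77
tcp_pos: [0.4586, -0.2382, 0.2257]
eef_rot: [-3.14, 0.0, 0.862]
contact_force: [1.0, 0.6, 0.2]
finger_gap: 0.0007
grip_force: 0.0
```

Emit:
carry_out:
  deltas: [1,0.855,-0.566,0,0,0,0,1,0.855,-0.566,0,0,0,0,1,0.855,-0.566,0,0,0,0,1,0.855,-0.566,0,0,0,0,1,0.855,-0.566,0,0,0,0,1,0.855,-0.566,0,0,0,0,1,0.855,-0.566,0,0,0,0,1,0.855,-0.566,0,0,0,0,1,0.855,-0.566,0,0,0,0,1,0.855,-0.566,0,0,0,0]

```text
time: 2.6
tcp_pos: [0.4956, 0.0675, 0.2264]
eef_rot: [-3.141, 0.001, 0.862]
contact_force: [0.5, 0.2, -0.0]
finger_gap: -0.0002
grip_force: 0.0
```

Emit:
carry_out:
  deltas: [1,0.855,-0.566,0,0,0,0,1,0.855,-0.566,0,0,0,0,1,0.855,-0.566,0,0,0,0,1,0.855,-0.566,0,0,0,0,1,0.855,-0.566,0,0,0,0,1,0,0,0,0,0,0,1,0,0,0,0,0,0]

```text
time: 3.18
tcp_pos: [0.5143, 0.2197, 0.2259]
eef_rot: [-3.141, 0.001, 0.865]
contact_force: [0.4, -0.0, 0.0]
finger_gap: 0.0006
grip_force: 0.0
```

Emit:
carry_out:
  deltas: [1,0,0,0.6,0,0,0,1,0,0,0.6,0,0,0,1,0,0,0.6,0,0,0,1,0,0,0.6,0,0,0,1,0,0,0.6,0,0,0,1,0,0,0.6,0,0,0,1,0,0,0.6,0,0,0,1,0,0,0.6,0,0,0,1,0,0,0,0,0,0]

```text
time: 3.93
tcp_pos: [0.5126, 0.2165, 0.0794]
eef_rot: [-3.138, 0.006, 0.861]
contact_force: [-1.3, 0.1, -0.7]
finger_gap: 0.0002
grip_force: 0.0
```

```bash
python3 - <<'E'
from h import *
p,_=read_camera("top");q,_=read_camera("side");a=cv2.resize(p[170:250,160:260,::-1],(400,320),interpolation=2);b=cv2.resize(q[180:280,155:280,::-1],(400,320),interpolation=2)
cv2.imwrite("pics/d1.png",np.hstack([a,b]));o=get_obs();print(o["tcp_pos"],o["contact_force"])
E
```

```text
[0.51464673 0.21745596 0.08263009] [-0.90468584  0.01188629  0.35275288]
```

View pics/d1.png

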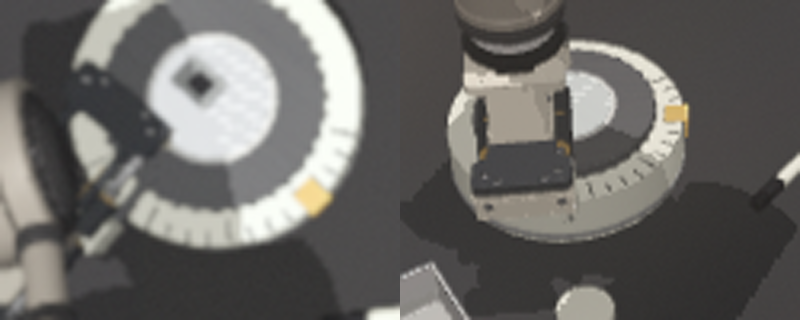

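The finger stands behind the paddle, clear of everything. I'll close the gap, then sweep along the arc.

Emit:
carry_out:
  deltas: [1,-0.1,0,0,0,0,0,1,-0.1,0,0,0,0,0,1,-0.1,0,0,0,0,0,1,-0.1,0,0,0,0,0,1,-0.204,-0.0225,0,0,0,-0.0318,1,-0.204,-0.0225,0,0,0,-0.0318,1,-0.204,-0.0225,0,0,0,-0.0318,1,-0.204,-0.0225,0,0,0,-0.0318]

```text
time: 4.7
tcp_pos: [0.491, 0.1915, 0.0835]
eef_rot: [3.14, -0.002, 1.065]
contact_force: [2.2, 1.2, -0.1]
finger_gap: 0.0003
grip_force: 1.2
```

```bash
cat > s.py <<'E'
from h import *
o=get_obs();p=o["tcp_pos"];c=np.array([.5885,.1178]);y=o["eef_rot"][2]
x=np.array([np.cos(y),np.sin(y)]);t=np.array([np.sin(y),-np.cos(y)])
print(o["time"],p,"th",y-np.pi/2,"s,rho",(p[:2]-c)@x,-(p[:2]-c)@t,o["contact_force"])
E
python3 s.py
```

```text
4.7 [0.49097246 0.19152341 0.08354791] th -0.506075405103342 s,rho 0.017206134039032425 0.12104012323488957 [ 2.17655136  1.15472007 -0.11363872]
```

Contact is made at about 2.5 N, and the path is tracking well. Continuing the sweep.

Emit:
carry_out:
  deltas: [1,-0.204,-0.0225,0,0,0,-0.0318,1,-0.204,-0.0225,0,0,0,-0.0318,1,-0.204,-0.0225,0,0,0,-0.0318,1,-0.204,-0.0225,0,0,0,-0.0318,1,-0.204,-0.0225,0,0,0,-0.0318,1,-0.204,-0.0225,0,0,0,-0.0318,1,-0.204,-0.0225,0,0,0,-0.0318,1,-0.204,-0.0225,0,0,0,-0.0318,1,-0.204,-0.0225,0,0,0,-0.0318,1,-0.204,-0.0225,0,0,0,-0.0318]

```text
time: 5.53
tcp_pos: [0.4677, 0.1351, 0.0835]
eef_rot: [3.139, -0.001, 1.564]
contact_force: [2.3, 2.5, -0.1]
finger_gap: 0.0005
grip_force: 1.2
```

```bash
python3 s.py
```

```text
5.5333 [0.46768114 0.13512927 0.08353358] th -0.006654711074122854 s,rho 0.01652488104564503 0.12093150968470094 [ 2.27197482  2.45867431 -0.08701816]
```

Emit:
carry_out:
  deltas: [1,-0.204,-0.0225,0,0,0,-0.0318,1,-0.204,-0.0225,0,0,0,-0.0318,1,-0.204,-0.0225,0,0,0,-0.0318,1,-0.204,-0.0225,0,0,0,-0.0318,1,-0.204,-0.0225,0,0,0,-0.0318,1,-0.204,-0.0225,0,0,0,-0.0318,1,-0.204,-0.0225,0,0,0,-0.0318,1,-0.204,-0.0225,0,0,0,-0.0318,1,-0.204,-0.0225,0,0,0,-0.0318,1,-0.204,-0.0225,0,0,0,-0.0318]

```text
time: 6.37
tcp_pos: [0.4737, 0.0746, 0.0834]
eef_rot: [3.14, 0.0, 2.064]
contact_force: [1.1, 2.6, 0.9]
finger_gap: -0.0001
grip_force: 1.2
```

Emit:
carry_out:
  deltas: [1,-0.204,-0.0225,0,0,0,-0.0318,1,-0.204,-0.0225,0,0,0,-0.0318,1,-0.204,-0.0225,0,0,0,-0.0318,1,0,0,0,0,0,0,1,0,0,0,0,0,0]

```text
time: 6.78
tcp_pos: [0.4811, 0.0575, 0.083]
eef_rot: [3.141, 0.0, 2.209]
contact_force: [0.4, 0.1, -0.5]
finger_gap: 0.0005
grip_force: 0.0
```

```bash
python3 s.py; python3 - <<'E'
from h import *
p,d=read_camera("top");q,_=read_camera("side");cv2.imwrite("top2.png",p[:,:,::-1]);cv2.imwrite("side2.png",q[:,:,::-1])
a=cv2.resize(p[190:250,190:265,::-1],(400,320),interpolation=2);b=cv2.resize(q[180:260,180:280,::-1],(400,320),interpolation=2)
cv2.imwrite("pics/d2.png",np.hstack([a,b]))
E
```

```text
6.7833 [0.48110055 0.05751473 0.08299457] th 0.6382434519876923 s,rho 0.015569324465290914 0.122174272508001 [ 0.40577564  0.11288061 -0.46329963]
```

View pics/d2.png

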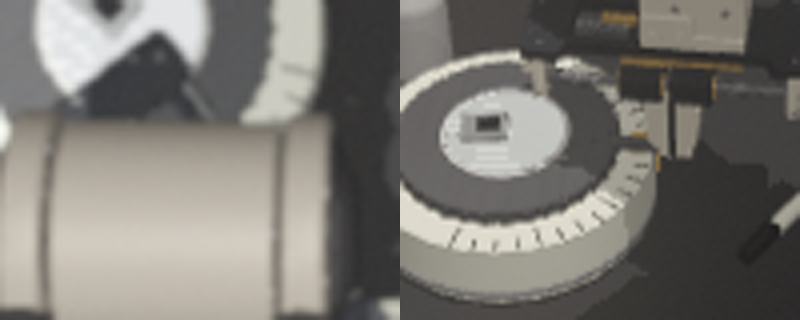

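The side crop shows the arm at (632,143), just short of the rider at (640,140). I'll push about 0.1 rad more, back off, lift and look at it unobstructed.

Emit:
carry_out:
  deltas: [1,-0.1,-0.011,0,0,0,-0.0159,1,-0.1,-0.011,0,0,0,-0.0159,1,-0.1,-0.011,0,0,0,-0.0159,1,-0.1,-0.011,0,0,0,-0.0159,1,0,0,0,0,0,0,1,0,0,0,0,0,0]

```text
time: 7.38
tcp_pos: [0.4873, 0.0477, 0.0826]
eef_rot: [-3.141, -0.0, 2.31]
contact_force: [-0.4, 0.4, 0.2]
finger_gap: 0.0004
grip_force: 0.3
```

```bash
python3 s.py
```

```text
7.3833 [0.48728699 0.0476779  0.08262265] th 0.7387404888749973 s,rho 0.016310040930269477 0.12204575268819766 [-0.361081    0.3664012   0.16955067]
```

Emit:
carry_out:
  deltas: [1,0.3,0,0,0,0,0,1,0.5,0,0,0,0,0,1,0.5,0,-0.4,0,0,0,1,0.8,0,-0.8,0,0,0,1,0.8,0,-0.9,0,0,0,1,0.8,0,-0.9,0,0,0,1,0.8,0,-0.9,0,0,0,1,0.8,0,-0.9,0,0,0,1,0.7,0,0,0,0,0,1,0,0,0,0,0,0]

```text
time: 8.22
tcp_pos: [0.3635, 0.1831, 0.2281]
eef_rot: [3.139, 0.0, 2.314]
contact_force: [-0.3, -0.2, -0.3]
finger_gap: 0.0003
grip_force: 0.0
```

```bash
python3 s.py; python3 - <<'E'
from h import *
p,d=read_camera("top");q,_=read_camera("side");cv2.imwrite("top3.png",p[:,:,::-1]);cv2.imwrite("side3.png",q[:,:,::-1])
a=cv2.resize(p[185:245,205:280,::-1],(400,320),interpolation=2);b=cv2.resize(q[190:240,205:267,::-1],(400,320),interpolation=2)
cv2.imwrite("pics/d3.png",np.hstack([a,b]))
E
```

```text
8.2167 [0.36345565 0.18308826 0.22806819] th 0.7428768422937715 s,rho 0.20030863727480283 0.12158933697252733 [-0.25138846 -0.18337711 -0.27900735]
```

View pics/d3.png

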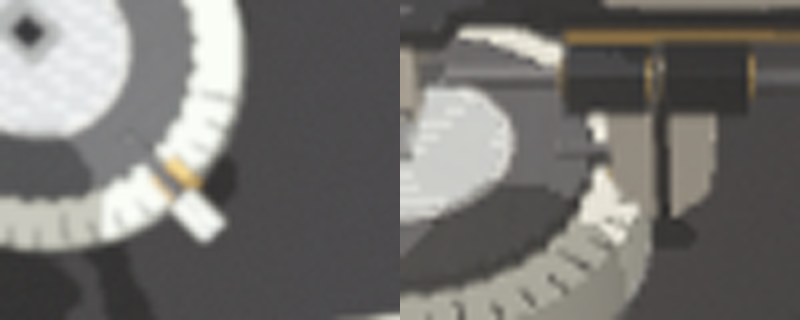

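Top view, unobstructed: the arm is at crop (172,178), with a thin brass strip on its left (158,184) and a wider one on its right (187,170). It's a little short of centre. I'll measure the angular profiles.

```bash
cat > prof.py <<'E'
from h import *
import sys
c=np.array([.5897,.1170])
def prof(f,z,rs,lo=.55,hi=.98,n=44):
    im=cv2.imread(f).astype(np.float32);th=np.linspace(lo,hi,n);A=[]
    for r in rs:
        P=np.c_[c[0]-r*np.cos(th),c[1]-r*np.sin(th),np.full(n,z)];uv=proj("top",P).astype(np.float32)
        A.append(cv2.remap(im,uv[:,0],uv[:,1],cv2.INTER_CUBIC))
    return th,np.mean(A,0).reshape(n,3)
th,a=prof("top.png",.059,[.094,.097,.1,.103]);sat0=a[:,2]-a[:,0]
w=np.clip(sat0-15,0,None);print("rider centroid",(th*w).sum()/w.sum())
f=sys.argv[1]
_,b=prof(f,.059,[.094,.097,.1,.103]);_,d=prof(f,.069,[.094,.097,.1,.103]);_,e=prof(f,.112,[.115,.12,.125,.13])
w=np.clip(150-d.mean(1),0,None)*(abs(th-.74)<.12);print("arm",(th*w).sum()/w.sum())
w=np.clip(e.mean(1)-140,0,None);print("paddle",(th*w).sum()/w.sum())
for k in range(0,44):print("%.2f"%th[k],int(sat0[k]),int(b[k,2]-b[k,0]),int(d[k].mean()),int(e[k].mean()),end=" | ")
E
python3 prof.py top3.png
```

```text
rider centroid 0.7752116111901047
arm 0.7584845974289306
paddle 0.7467622541893344
0.55 3 3 225 75 | 0.56 3 3 226 76 | 0.57 3 3 230 76 | 0.58 3 3 236 76 | 0.59 3 3 242 75 | 0.60 3 3 245 76 | 0.61 3 3 246 76 | 0.62 3 3 246 76 | 0.63 4 4 246 75 | 0.64 6 6 245 75 | 0.65 10 10 242 78 | 0.66 19 17 237 92 | 0.67 31 26 229 117 | 0.68 48 35 218 156 | 0.69 66 42 202 195 | 0.70 81 43 185 222 | 0.71 90 36 169 238 | 0.72 95 23 156 245 | 0.73 97 11 143 244 | 0.74 97 2 133 240 | 0.75 97 1 126 239 | 0.76 97 9 124 241 | 0.77 97 24 127 243 | 0.78 98 44 135 241 | 0.79 98 65 147 229 | 0.80 97 81 161 206 | 0.81 97 90 173 173 | 0.82 97 94 185 134 | 0.83 95 94 192 97 | 0.84 92 92 195 74 | 0.85 85 85 195 64 | 0.86 70 71 195 59 | 0.87 49 50 198 58 | 0.88 29 30 204 58 | 0.89 15 16 212 57 | 0.90 7 8 221 57 | 0.91 3 4 230 57 | 0.92 2 3 236 57 | 0.93 3 3 240 57 | 0.94 3 3 242 58 | 0.95 3 3 244 59 | 0.96 3 3 242 60 | 0.97 3 3 238 61 | 0.98 3 3 231 62 |
```

The rider is at 0.7755 and the arm at about 0.754, so it needs about 0.0215 rad more, or 2.6 mm at the paddle. Returning the way I came.

Emit:
carry_out:
  deltas: [1,-0.7,0,0,0,0,0,1,-0.8,0,0.9,0,0,0,1,-0.8,0,0.9,0,0,0,1,-0.8,0,0.9,0,0,0,1,-0.8,0,0.9,0,0,0,1,-0.8,0,0.8,0,0,0,1,-0.5,0,0.4,0,0,0,1,-0.4,0,0,0,0,0,1,0,0,0,0,0,0,1,0,0,0,0,0,0]

```text
time: 9.15
tcp_pos: [0.4796, 0.056, 0.0829]
eef_rot: [-3.141, -0.0, 2.309]
contact_force: [-1.3, 0.8, -0.6]
finger_gap: 0.0007
grip_force: 0.0
```

```bash
python3 s.py
```

```text
9.15 [0.47963575 0.05601095 0.08292341] th 0.7385795751664301 s,rho 0.027603179013555523 0.12209576353853682 [-1.33178827  0.76795046 -0.55468335]
```

Emit:
carry_out:
  deltas: [1,-0.1,0,0,0,0,-0.0137,1,-0.1,0,0,0,0,0,1,-0.1,0,0,0,0,0,1,-0.04,0,0,0,0,0,1,-0.04,0,0,0,0,0,1,-0.04,0,0,0,0,0,1,-0.043,0,0,0,0,0,1,0,0,0,0,0,0,1,0,0,0,0,0,0]

```text
time: 9.9
tcp_pos: [0.489, 0.0464, 0.0827]
eef_rot: [-3.141, -0.0, 2.332]
contact_force: [-0.7, 0.6, 1.5]
finger_gap: 0.0005
grip_force: 0.7
```

```bash
python3 s.py
```

```text
9.9 [0.48895562 0.04635543 0.08268098] th 0.7615637338825012 s,rho 0.01698243284617758 0.12134663961295081 [-0.6983461   0.61727914  1.5454779 ]
```

Emit:
carry_out:
  deltas: [1,0.3,0,0,0,0,0,1,0.5,0,0,0,0,0,1,0.5,0,-0.4,0,0,0,1,0.8,0,-0.8,0,0,0,1,0.8,0,-0.9,0,0,0,1,0.8,0,-0.9,0,0,0,1,0.8,0,-0.9,0,0,0,1,0.8,0,-0.9,0,0,0,1,0.7,0,0,0,0,0,1,0,0,0,0,0,0]

```text
time: 10.73
tcp_pos: [0.3621, 0.179, 0.228]
eef_rot: [3.139, 0.0, 2.335]
contact_force: [-0.8, 0.2, -0.6]
finger_gap: 0.0006
grip_force: 0.0
```

```bash
python3 - <<'E'
from h import *
p,d=read_camera("top");cv2.imwrite("top4.png",p[:,:,::-1])
a=cv2.resize(p[185:245,205:280,::-1],(600,480),interpolation=2)
cv2.imwrite("pics/d4.png",a)
E
python3 prof.py top4.png; python3 s.py
```

```text
rider centroid 0.7752116111901047
arm 0.7696576231761337
paddle 0.762554413764212
0.55 3 3 225 75 | 0.56 3 3 226 76 | 0.57 3 3 230 76 | 0.58 3 3 236 76 | 0.59 3 3 242 75 | 0.60 3 3 245 75 | 0.61 3 3 247 75 | 0.62 3 3 246 75 | 0.63 4 4 246 75 | 0.64 6 6 245 75 | 0.65 10 11 242 75 | 0.66 19 19 238 76 | 0.67 31 30 232 81 | 0.68 48 45 225 100 | 0.69 66 61 214 134 | 0.70 81 72 203 173 | 0.71 90 74 191 208 | 0.72 95 65 179 232 | 0.73 97 50 165 244 | 0.74 97 30 152 246 | 0.75 97 14 140 243 | 0.76 97 6 132 239 | 0.77 97 9 130 237 | 0.78 98 20 133 239 | 0.79 98 38 141 240 | 0.80 97 57 151 236 | 0.81 97 73 163 222 | 0.82 97 85 176 194 | 0.83 95 91 185 156 | 0.84 92 91 190 118 | 0.85 85 84 193 87 | 0.86 70 70 194 67 | 0.87 49 50 198 60 | 0.88 29 30 204 58 | 0.89 15 16 212 58 | 0.90 7 8 221 58 | 0.91 3 4 230 57 | 0.92 2 3 236 57 | 0.93 3 3 240 58 | 0.94 3 3 243 59 | 0.95 3 3 244 58 | 0.96 3 3 242 59 | 0.97 3 3 238 59 | 0.98 3 3 231 60 | 10.7833 [0.3629757  0.17786602 0.22711395] th 0.7649938808368688 s,rho 0.19951374403629807 0.12109252951750145 [ 0.17617217  0.33115441 -0.11597888]
```

View pics/d4.png

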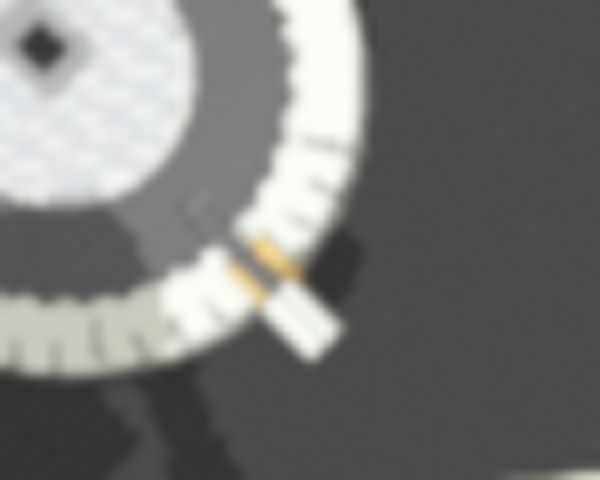

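The brass is now visible on both sides. Corrected for parallax, the arm is about 0.765 against the rider's 0.7755, so it needs one last nudge of about 1.3 mm.

Emit:
carry_out:
  deltas: [1,-0.7,0,0,0,0,0,1,-0.8,0,0.9,0,0,0,1,-0.8,0,0.9,0,0,0,1,-0.8,0,0.9,0,0,0,1,-0.8,0,0.9,0,0,0,1,-0.8,0,0.8,0,0,0,1,-0.5,0,0.4,0,0,0,1,-0.4,0,0,0,0,0,1,0,0,0,0,0,0,1,0,0,0,0,0,0]

```text
time: 11.62
tcp_pos: [0.4808, 0.0547, 0.083]
eef_rot: [-3.142, -0.0, 2.331]
contact_force: [0.4, 0.3, -0.1]
finger_gap: 0.0003
grip_force: 0.0
```

```bash
python3 s.py
```

```text
11.6167 [0.48081699 0.05472106 0.08296458] th 0.7604944944766983 s,rho 0.028523331419774985 0.1214948675328965 [ 0.36718419  0.3432192  -0.14679956]
```

Emit:
carry_out:
  deltas: [1,-0.1,0,0,0,0,-0.007,1,-0.1,0,0,0,0,0,1,-0.1,0,0,0,0,0,1,-0.04,0,0,0,0,0,1,-0.04,0,0,0,0,0,1,-0.03,0,0,0,0,0,1,-0.03,0,0,0,0,0,1,0,0,0,0,0,0,1,0,0,0,0,0,0]

```text
time: 12.37
tcp_pos: [0.4898, 0.0456, 0.0827]
eef_rot: [-3.141, -0.0, 2.343]
contact_force: [-1.1, 1.5, 1.1]
finger_gap: 0.0002
grip_force: 0.8
```

Emit:
carry_out:
  deltas: [1,0.3,0,0,0,0,0,1,0.5,0,0,0,0,0,1,0.5,0,-0.4,0,0,0,1,0.8,0,-0.8,0,0,0,1,0.8,0,-0.9,0,0,0,1,0.8,0,-0.9,0,0,0,1,0.8,0,-0.9,0,0,0,1,0.8,0,-0.9,0,0,0,1,0.7,0,0,0,0,0,1,0,0,0,0,0,0]

```text
time: 13.2
tcp_pos: [0.3615, 0.1768, 0.228]
eef_rot: [3.139, 0.0, 2.346]
contact_force: [0.1, 0.2, -0.4]
finger_gap: 0.0004
grip_force: 0.0
```

```bash
python3 - <<'E'
from h import *
p,d=read_camera("top");cv2.imwrite("top5.png",p[:,:,::-1])
a=cv2.resize(p[185:245,205:280,::-1],(600,480),interpolation=2)
cv2.imwrite("pics/d5.png",a)
print(ray("side",(318.1-.4,161.8),.052), ray("side",(318.1-.4,163.1),.052))
E
python3 prof.py top5.png; python3 s.py
```

```text
[ 0.51988776 -0.30680559  0.052     ] [ 0.51549532 -0.30115851  0.052     ]
rider centroid 0.7752116111901047
arm 0.7855563991840838
paddle 0.7719170893311923
0.55 3 3 224 75 | 0.56 3 3 225 76 | 0.57 3 3 230 76 | 0.58 3 3 236 75 | 0.59 3 3 242 75 | 0.60 3 3 245 76 | 0.61 3 3 246 76 | 0.62 3 3 246 76 | 0.63 4 3 246 76 | 0.64 6 6 245 76 | 0.65 10 11 243 76 | 0.66 19 19 238 75 | 0.67 31 31 232 75 | 0.68 48 48 226 82 | 0.69 66 65 217 104 | 0.70 81 78 209 140 | 0.71 90 83 201 181 | 0.72 95 79 193 215 | 0.73 97 68 181 234 | 0.74 97 50 167 242 | 0.75 97 31 152 241 | 0.76 97 15 141 235 | 0.77 97 5 132 233 | 0.78 98 4 128 237 | 0.79 98 11 127 243 | 0.80 97 27 131 246 | 0.81 97 48 139 241 | 0.82 97 67 152 225 | 0.83 95 81 165 192 | 0.84 92 86 176 149 | 0.85 85 81 183 105 | 0.86 70 68 189 74 | 0.87 49 49 196 60 | 0.88 29 30 203 57 | 0.89 15 16 212 57 | 0.90 7 9 221 58 | 0.91 3 5 230 57 | 0.92 2 3 236 57 | 0.93 3 3 240 57 | 0.94 3 3 242 58 | 0.95 3 3 244 58 | 0.96 3 3 242 58 | 0.97 3 3 238 58 | 0.98 3 3 231 59 | 13.25 [0.36242701 0.17565769 0.227096  ] th 0.776017429000829 s,rho 0.19964469121593348 0.12082428052653651 [-0.15475186 -0.26881981 -0.25995569]
```

View pics/d5.png

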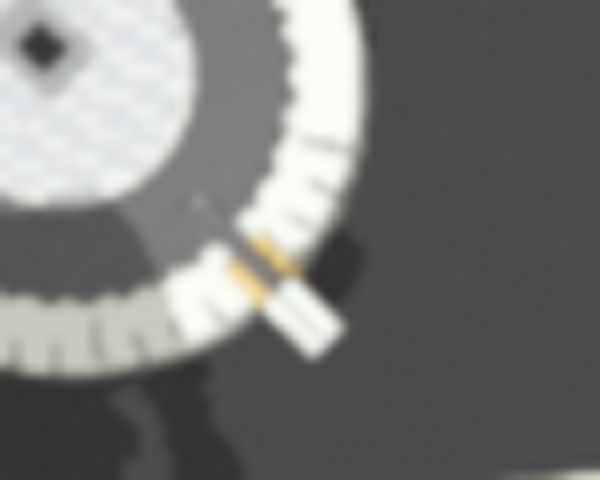

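The arm is now centred: equal brass shows on both sides, (250,285) and (278,255), with the arm between. Now the button, at about (0.519, -0.303).

Emit:
carry_out:
  deltas: [1,-0.885,-0.438,0,0,0,0,1,-0.885,-0.438,0,0,0,0,1,-0.885,-0.438,0,0,0,0,1,-0.885,-0.438,0,0,0,0,1,-0.885,-0.438,0,0,0,0,1,-0.885,-0.438,0,0,0,0,1,-0.885,-0.438,0,0,0,0,1,-0.885,-0.438,0,0,0,0,1,-0.885,-0.438,0,0,0,0,1,-0.885,-0.438,0,0,0,0]

```text
time: 14.08
tcp_pos: [0.4551, -0.1093, 0.2256]
eef_rot: [-3.141, -0.002, 2.343]
contact_force: [0.6, 0.4, -0.3]
finger_gap: 0.0
grip_force: 0.0
```

Emit:
carry_out:
  deltas: [1,-0.885,-0.438,0,0,0,0,1,-0.885,-0.438,0,0,0,0,1,-0.885,-0.438,0,0,0,0,1,-0.885,-0.438,0,0,0,0,1,-0.885,-0.438,0,0,0,0,1,-0.885,-0.438,0,0,0,0,1,-0.885,-0.438,0,0,0,0,1,0,0,0.5,0,0,0,1,0,0,0.5,0,0,0,1,0,0,0,0,0,0]

```text
time: 14.92
tcp_pos: [0.5173, -0.3045, 0.192]
eef_rot: [-3.14, -0.008, 2.342]
contact_force: [-0.9, 0.4, 0.1]
finger_gap: 0.0004
grip_force: 0.0
```

Emit:
carry_out:
  deltas: [1,0,0,0.7,0,0,0,1,0,0,0.7,0,0,0,1,0,0,0.7,0,0,0,1,0,0,0.7,0,0,0,1,0,0,0.7,0,0,0,1,0,0,0.6,0,0,0,1,0,0,0,0,0,0,1,0,0,0,0,0,0]

```text
time: 15.58
tcp_pos: [0.5189, -0.3044, 0.0732]
eef_rot: [-3.141, -0.002, 2.344]
contact_force: [-0.3, -0.6, -0.1]
finger_gap: 0.0004
grip_force: 0.0
```

```bash
python3 - <<'E'
from h import *
p,d=read_camera("top");q,_=read_camera("side")
a=cv2.resize(p[170:250,320:420,::-1],(400,320),interpolation=2);b=cv2.resize(q[130:200,280:367,::-1],(400,320),interpolation=2)
cv2.imwrite("pics/e1.png",np.hstack([a,b]));o=get_obs();print(o["tcp_pos"],o["contact_force"])
E
```

```text
[ 0.52001661 -0.30523522  0.07506373] [ 0.03456144 -0.05388095 -0.12166801]
```

View pics/e1.png

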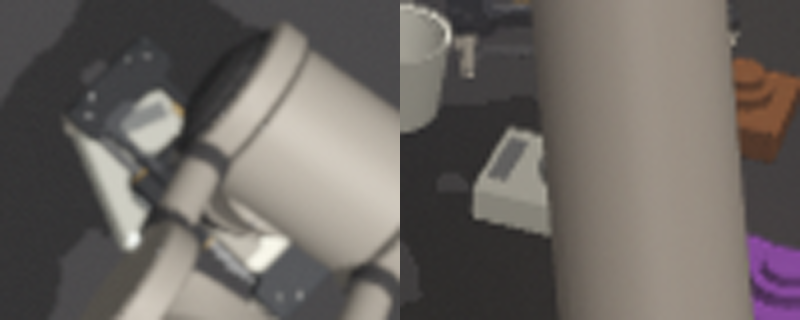

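The views are partly blocked by the arm, but the fingers are above the white box's button. Pressing slowly.

Emit:
carry_out:
  deltas: [1,0,0,0.2,0,0,0,1,0,0,0.2,0,0,0,1,0,0,0.2,0,0,0,1,0,0,0.1,0,0,0,1,0,0,0.1,0,0,0,1,0,0,0.05,0,0,0,1,0,0,0.05,0,0,0,1,0,0,0,0,0,0]

```text
time: 16.35
tcp_pos: [0.5191, -0.3046, 0.0467]
eef_rot: [-3.141, -0.001, 2.343]
contact_force: [-3.1, 1.9, 3.4]
finger_gap: 0.0004
grip_force: 2.3
```

Emit:
carry_out:
  deltas: [1,0,0,0.04,0,0,0,1,0,0,0.04,0,0,0,1,0,0,0,0,0,0,1,0,0,0,0,0,0]

```text
time: 16.68
tcp_pos: [0.5193, -0.3046, 0.0461]
eef_rot: [-3.141, 0.0, 2.344]
contact_force: [-5.9, 4.2, 15.1]
finger_gap: 0.0003
grip_force: 7.5
```

The force climbs steeply to 15 N at z = 46.1 mm, which matches the 46 mm bottom stop. One small extra press, then straight up and away.

Emit:
carry_out:
  deltas: [1,0,0,0.02,0,0,0,1,0,0,0,0,0,0,1,0,0,0,0,0,0]

```text
time: 16.93
tcp_pos: [0.5193, -0.3047, 0.046]
eef_rot: [-3.141, 0.001, 2.344]
contact_force: [-7.1, 5.3, 19.5]
finger_gap: 0.0004
grip_force: 9.3
```

Emit:
carry_out:
  deltas: [1,0,0,-0.1,0,0,0,1,0,0,-0.2,0,0,0,1,0,0,-0.5,0,0,0,1,0,0,-0.9,0,0,0,1,0,0,-0.9,0,0,0,1,0,0,-0.9,0,0,0,1,0.6,-0.6,-0.9,0,0,0,1,0.6,-0.6,-0.6,0,0,0,1,0.6,-0.6,0,0,0,0,1,0.6,-0.6,0,0,0,0]

```text
time: 17.77
tcp_pos: [0.4174, -0.3041, 0.1952]
eef_rot: [3.142, 0.004, 2.344]
contact_force: [0.1, -0.4, -0.6]
finger_gap: 0.0005
grip_force: 0.0
```

Emit:
carry_out:
  deltas: [1,0.6,-0.6,0,0,0,0,1,0.6,-0.6,0,0,0,0,1,0,0,0,0,0,0,1,0,0,0,0,0,0]

```text
time: 18.1
tcp_pos: [0.3664, -0.3032, 0.1942]
eef_rot: [3.142, 0.002, 2.342]
contact_force: [-0.6, 0.2, 1.7]
finger_gap: 0.0007
grip_force: 0.0
```

```bash
python3 - <<'E'
from h import *
p,d=read_camera("top");cv2.imwrite("top6.png",p[:,:,::-1]);q,ds=read_camera("side")
o=get_obs();print(o["tcp_pos"],o["contact_force"],o["time"])
uv=proj("top",[.519,-.303,.052])[0].round().astype(int);us=proj("side",[.519,-.303,.052])[0].round().astype(int)
W=world("top",d);Ws=world("side",ds)
d0=np.load("topd.npy");d1=np.load("sided.npy")
f=lambda D,u:np.median(D[u[1]-2:u[1]+3,u[0]-2:u[0]+3])
print("btn z top",f(W[...,2],uv),"before",f(world("top",d0)[...,2],uv),"side",f(Ws[...,2],us),"before",f(world("side",d1)[...,2],us))
E
python3 prof.py top6.png | head -3
```

```text
[ 0.36754626 -0.30330487  0.19402432] [ 0.60451898  0.46227635 -0.07913358] 18.2
btn z top 0.05352594067666527 before 0.05384287187294534 side 0.0506591107603761 before 0.05106478555845406
rider centroid 0.7752116111901047
arm 0.7852270829630295
paddle 0.7719178896378779
```

The button is back up, the lever hasn't moved since centring, and the arm is clear of everything.

```bash
python3 -c "
from workcell import finish_job
print(finish_job())"
```

```text
the job is handed in; nothing more can be done
None
```

I centred the lever arm over the rider (within about 0.005 rad by camera), then pressed the button to its stop and let it come back up; the job was handed in at about 18 s with the robot clear, and no verdict was shown.

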